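# Unjam the knob feeder and realign its laser guide

## Robot

A 7-joint arm with a two-finger parallel gripper is mounted at the origin on the work surface. World frame = base frame: x ahead of the robot, y to its left, z up, the work surface at z = 0. Lengths are in m, angles in rad, forces in N, time in s.
With the tool pointing down it reaches from about 0.425 to 0.975 m from the base axis. Payload 16.7 kg.
Tool frame: the origin (TCP) lies at the centre of the arm's flange, where the gripper is bolted on; the fingertips stand 173 mm ahead of it and the grasp point (between the pads) lies 155 mm ahead of it; z points along the fingers, x is the direction in which the jaws open and shut, and the axes are right-handed (so a half turn about z gives the same grasp; the last joint's range is limited). The gripper opens to 85 mm and grips with 20 to 120 N. Pads are 22 mm wide; open, the fingers measure 114 mm over their backs; the gripper's body (76 mm by 85 mm) begins 54 mm behind the grasp point. The pads swing forward as they close: fully open they stand 13 mm farther back than shut.
Start: joints at [-0.149, 0.426, 0.074, 1.606, -0.034, 1.111, -0.067], TCP at [0.675, -0, 0.405] pointing down, gripper open.
Joint ranges: [-2.85, 2.85], [-0.5, 2.14], [-1.23, 1.37], [0.21, 2.46], [-1.02, 4.16], [0.16, 2.05], [-2.73, 2.73]. Speed limits (rad/s): [1.89, 1.89, 2.39, 2.39, 3.01, 3.01, 3.01].

## Interface

Orientations are given as a unit quaternion [x, y, z, w].
In Python, from workcell import ctrl gives the robot as it stands.
- The arm moves only by the tool send_rows, never from a script. Its argument "commands" is one flat list of numbers, 6 for each row, row after row: the shift along the world's x, y, z in m, then the turn, a rotation vector about the world's x, y, z in rad. A call has 1 to 12 rows; each row is the pose to reach, as a shift and turn from the pose commanded when the call began; what a row does not reach only later rows make up. A row lasts 1/10 s, in which the tool goes at most 50 mm and 8.59 degrees, less where a joint would pass 70% of its speed; a pose out of reach is approached as far as the arm can. A call with a gripper value outside its range is refused whole. "hand" is the opening, from 0 (shut) to 1 (fully open), set as the call begins (left out, the last holds). The fingers move at their own pace and stop on an object; "newtons" is the grip in N (left out, the last holds). Time passes only in rows, so rows that repeat a pose let the fingers close. It gives the time, the measured TCP pose, the force and the opening at its end, in the units of the state.
- ctrl.get_state(): the state, without advancing time (a new reading comes with each control period).
- ctrl.read_camera(name): name is "scene" or "side" or "wrist"; returns (picture, depth): 420x560x3 uint8, blue, green, red; 420x560 float32, m along the optical axis (not along the pixel's ray), 0 where there is no reading.
- ctrl.camera_info(name): a dict with "camera_matrix" (3x3 intrinsics, pixels), "R" (3x3) and "t" (3): a world point X has camera coordinates R X + t; the wrist camera has in their place "T_tool_cam" (4x4, takes a point from camera to tool coordinates, whose origin is the TCP and whose axes are the tool frame's). Camera axes: x right, y down, z forward; pixel columns grow to the right and rows downward; lengths in m; the calibration is good to about 2 mm. A picture is of the moment at which its call begins: read the wrist's pose just before it. camera_info takes no time and is no camera call.
- ctrl.finish_job(): hands the job in, once; it reports no verdict.
The state is a dict: "t": time; "qpos": joint angles; "joint_vel": joint speeds; "joint_torque": joint torques, N m; "eef_pos": TCP position; "tcp_rot": TCP orientation; "ft_force": force on the tool from outside, world axes, zero at the start; "torque": the same for the moment, N m; "gripper_width": finger opening in m.
Only numpy, scipy, OpenCV 4.12 (cv2) and the standard library are available. Lean on these libraries where they do the work, as an engineer would, in place of code of your own. Each camera call takes 0.05 s, during which the arm holds its last target. There are 200 camera calls.

## Task

The feeder of the knob-boring bench has jammed and its laser guide is off. First nudge the turned blank that is stuck in the feeder's narrow throat straight back along the floor into the pen until it is wholly clear of the throat, then empty the feeder by putting every blank into the wooden stock tray, and turn the two brass thumb screws on the mirror head until the red laser spot lies wholly inside the printed ring. Leave the other things on the bench where they are.

Things in the scene. Friction and masses are not known exactly. Their poses are not given: they have to be found in the camera images.
- feeder: Feeder, fixed: plywood floor (surface 10 mm above its origin, which lies on the bench) with aluminium rails 18 mm high, 12 mm thick. Own x points from the outlet into the pen. Pen: inside x = 34 to 122, y = -125 to 125 mm; its rails converge to the throat at x = -22 mm. Before the throat, x = -130 to -55 mm, the floor is an open lane 110 mm wide without rails. All open from above.
- throat (a point): Point on the feeder floor in the middle of the throat, a straight gap 52 mm wide between two rails, from x = -55 to -22 mm in the feeder's frame, centred on y = 0 (this point is at x = -40).
- blank1: The jammed blank: stands in the feeder's throat. Turned wooden cylinder, 40 mm diameter, 60 mm tall, about 55 g; origin at the centre of its underside, own z along its axis (up while it stands).
- blank2: The blank that presses from just behind the jammed one. Turned wooden cylinder, 40 mm diameter, 60 mm tall, about 55 g; origin at the centre of its underside, own z along its axis (up while it stands).
- blank3: A further blank in the feeder's pen, absent in some runs. Turned wooden cylinder, 40 mm diameter, 60 mm tall, about 55 g; origin at the centre of its underside, own z along its axis (up while it stands).
- blank4: A further blank in the feeder's pen, absent in some runs. Turned wooden cylinder, 40 mm diameter, 60 mm tall, about 55 g; origin at the centre of its underside, own z along its axis (up while it stands).
- blank5: A further blank in the feeder's pen, absent in some runs. Turned wooden cylinder, 40 mm diameter, 60 mm tall, about 55 g; origin at the centre of its underside, own z along its axis (up while it stands).
- blank6: A further blank in the feeder's pen, absent in some runs. Turned wooden cylinder, 40 mm diameter, 60 mm tall, about 55 g; origin at the centre of its underside, own z along its axis (up while it stands).
- tray: Open wooden stock tray, fixed: 220 (own x) by 200 (own y) mm outside, walls 7 mm thick and 30 mm high, floor 7 mm thick; origin at the centre of its underside on the bench. Empty at the start.
- guide: Laser guide, fixed: green base board with a mirror head and, 215 mm ahead of screw B along the guide's own x, a flat plate on which the reflected spot falls. Origin on the bench under the middle of the head, an aluminium bridge 70 (x) by 156 (y) mm, its top 106 mm above the bench; on it stand two upright brass thumb screws, at x = 0, y = 48 (A) and -48 mm (B).
- screw_a_grip (a point): Grip point of thumb screw A, on the +y side of the head (left as seen looking from the head to the plate): on the screw's upright axis, 19 mm above the head's top. The screw is a round brass knob, 32 mm diameter, from 2 to 32 mm above the head's top, free all round.
- screw_a (a joint): Turn of thumb screw A in rad, positive counter-clockwise from above, range -4 to 4; it stays where it is left (friction torque about 0.03 N m). Each positive rad moves the laser spot about 14 mm sideways, towards +y of the guide (by panning the mirror about screw B's axis), and hardly at all along x.
- screw_b_grip (a point): Grip point of thumb screw B, on the -y side of the head (right as seen looking from the head to the plate): on the screw's upright axis, 19 mm above the head's top. The screw is a round brass knob, 32 mm diameter, from 2 to 32 mm above the head's top, free all round.
- screw_b (a joint): Turn of thumb screw B in rad, positive counter-clockwise from above, range -4 to 4; it stays where it is left (friction torque about 0.03 N m). Each positive rad moves the laser spot about 14 mm away from the head along the guide's x, and hardly at all sideways.
- laser_spot (a point): The reflected laser spot, a red dot 10 mm in diameter on the plate (18 mm above the bench).
- mark (a point): Middle of the target mark: a black ring (20 mm inside, 25 mm outside diameter) with four lines pointing at it, printed on the white card on the plate. It lies somewhere else on the plate from run to run.
- cup: Steel cup, 80 mm across, 85 mm tall. Bystander, to be left alone; origin at the centre of its underside.
- sanding_block: Cork sanding block 110 x 65 x 40 mm. Bystander, to be left alone; origin at the centre of its underside.
- glue: White glue bottle, 52 mm across, 150 mm tall. Bystander, to be left alone; origin at the centre of its underside.
- tape_measure: Black tape measure 70 x 40 x 65 mm. Bystander, to be left alone; origin at the centre of its underside.
- screwdriver: Screwdriver lying on the bench, about 200 mm. Bystander, to be left alone; origin at the centre of its underside.
- offcut: Dark dowel offcut lying, 50 mm diameter, 120 mm long; not one of the blanks. Bystander, to be left alone; origin at the centre of its underside.
- steel_gauge: Steel gauge bar 90 x 25 x 25 mm. Bystander, to be left alone; origin at the centre of its underside.
Mind the look-alikes: they are no part of the job. Leave any grey or orange look-alike of the blank1 alone. Leave any pink look-alike of the blank2 alone.

How it is judged:
By the outcome, as a careful person would: the job done as asked, in the order asked, and still so for the second after the job is handed in, with the robot touching nothing.
Of blank3, blank4, blank5, blank6 only 2 to 4 are there at a start; the rules pass over those that are not, and their reading is None.
At some moment in a run one of blank2, blank3, blank4, blank5, blank6 may be knocked a few centimetres aside while the robot is not near it.
Once in a run the grip may slacken for a moment while it holds something.
It also fails if it takes over 210 s, if anything falls off the work surface, if the arm or the gripper's body presses on something with over 40 N, if the wrist force passes 120 N, or if a joint passes its speed limit or range.

## Working session

There is one attempt and no reset: what is moved stays moved. The work goes in short steps, Python scripts to look and compute and a tool call to move; the robot and the scene stay as the last step left them, time stands still between calls to the robot, and variables do not carry over. Pictures are saved under pics/ and viewed, about 12 in all and at most 16, crops included, and the job is handed in when it is done.

Besides the shell and the picture viewer there is one more tool, called after "Request:" as name(argument=value, ...) on one line, values as JSON. send_rows: Moves the arm, as the interface text tells. Its arguments: {"type":"object","properties":{"commands":{"type":"array"},"hand":{"type":"number"},"newtons":{"type":"number"}},"required":["commands"]}

```bash
ls; mkdir -p pics
python3 - <<'E'
from workcell import ctrl
import cv2,numpy as np
s=ctrl.get_state(); print(s)
for n in ["scene","side","wrist"]:
    p,d=ctrl.read_camera(n); cv2.imwrite(f"pics/{n}0.png",p); np.save(f"{n}0.npy",d)
    print(n,ctrl.camera_info(n))
E
```

```text
pics
{'t': 0.0, 'qpos': array([-0.14949397,  0.42675731,  0.07386787,  1.60657831, -0.03409704,
        1.11081888, -0.06711235]), 'joint_vel': array([ 0.0003349 , -0.00110263,  0.00025559,  0.00058388, -0.00240657,
        0.00061671,  0.00047746]), 'joint_torque': array([ 7.16691302e-04, -9.49842310e+01,  3.76242042e+00, -4.63523841e+01,
        1.94300286e-02,  1.01335210e-02,  2.85131875e-06]), 'eef_pos': array([ 6.74825866e-01, -2.50775490e-05,  4.04006746e-01]), 'tcp_rot': array([ 9.99999788e-01, -3.16566939e-05, -6.48735681e-04,  5.37299294e-05]), 'ft_force': array([-0.67475674,  0.04407654,  0.83661916]), 'torque': array([-0.03533318, -0.01001318,  0.03586373]), 'gripper_width': 0.08519883698079263}
scene {'camera_matrix': array([[544.84732131,   0.        , 274.43687854],
       [  0.        , 544.84732131, 209.78681093],
       [  0.        ,   0.        ,   1.        ]]), 'R': array([[-0.51552014,  0.85658988, -0.02219828],
       [ 0.45208036,  0.24988508, -0.85625977],
       [-0.72791643, -0.45145456, -0.51606826]]), 't': array([ 0.25587776, -0.14680326,  1.96055615])}

[... 216 characters left out ...]
 -0.00442896],
       [-0.22214262, -0.41773926, -0.88099181],
       [ 0.40535625,  0.78221001, -0.47311078]]), 't': array([-0.46664083,  0.23565948,  1.17327855])}
wrist {'camera_matrix': array([[336.37564955,   0.        , 280.41362504],
       [  0.        , 336.37564955, 207.40568404],
       [  0.        ,   0.        ,   1.        ]]), 'T_tool_cam': array([[ 9.99999876e-01,  1.00188387e-04, -4.87210192e-04,
         1.62445630e-03],
       [ 5.34484056e-05,  9.52189435e-01,  3.05508228e-01,
        -7.83771751e-02],
       [ 4.94524774e-04, -3.05508216e-01,  9.52189312e-01,
         3.02588786e-02],
       [ 0.00000000e+00,  0.00000000e+00,  0.00000000e+00,
         1.00000000e+00]])}
```

View pics/scene0.png

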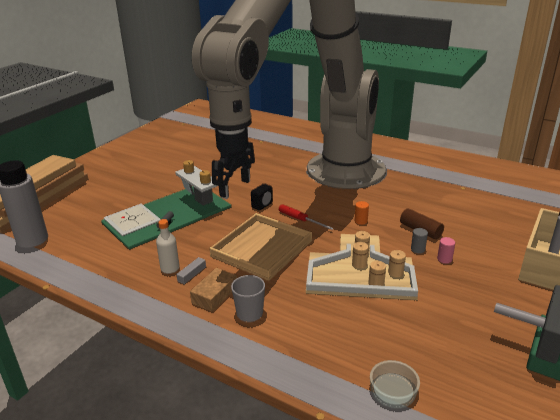

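View pics/side0.png

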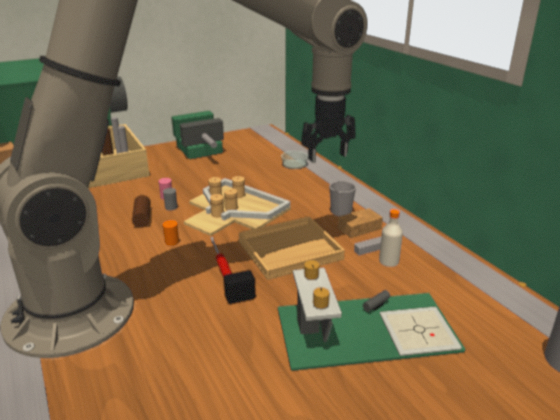

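View pics/wrist0.png

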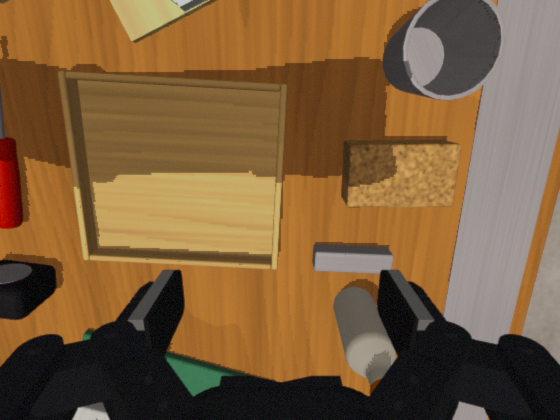

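The scene shows four blanks in the feeder near pixel (370,262), the tray at (262,245), and the guide at (170,205). The grey, orange and pink look-alikes stand at (420,240), (362,213) and (447,250). The wrist view shows the tray at about (175,170).

```bash
cat > h.py <<'E'
from workcell import ctrl
import cv2,numpy as np
from scipy.spatial.transform import Rotation as Ro
def pose(name):
    i=ctrl.camera_info(name); K=i["camera_matrix"]
    if name=="wrist":
        s=ctrl.get_state(); T=np.eye(4); T[:3,:3]=Ro.from_quat(s["tcp_rot"]).as_matrix(); T[:3,3]=s["eef_pos"]
        M=T@i["T_tool_cam"]; return K,M[:3,:3],M[:3,3]
    return K,i["R"].T,-i["R"].T@i["t"]
def ray(P,uv,z):
    K,R,c=P; uv=np.atleast_2d(uv).astype(float)
    d=np.c_[uv,np.ones(len(uv))]@np.linalg.inv(K).T@R.T
    return c+d*((z-c[2])/d[:,2])[:,None]
def proj(P,X):
    K,R,c=P; q=(np.atleast_2d(X)-c)@R@K.T; return q[:,:2]/q[:,2:]
def cloud(P,d):
    K,R,c=P; v,u=np.mgrid[:420,:560]
    p=np.stack([u,v,np.ones_like(u)],-1)@np.linalg.inv(K).T*d[...,None]
    return p@R.T+c
def shot(name,fn=None):
    P=pose(name); p,d=ctrl.read_camera(name)
    if fn: cv2.imwrite(f"pics/{fn}.png",p)
    return P,p,d
E
python3 - <<'E'
from h import *
P=pose("scene"); 
for uv in [(361,235),(397,253),(377,263),(360,247)]: print(ray(P,uv,.07).round(3))
for n,uvs in dict(tray=[(262,219),(311,238),(266,270),(213,247)],pen=[(308,285),(415,292)]).items(): print(n,ray(P,uvs,.028).round(3))
print("lane",ray(P,[(342,236),(380,236)],.01).round(3))
Ps=pose("side")
print("knob tops", ray(Ps,[(312,268),(321,293)],.138).round(3), ray(P,[(189,164),(205,174)],.138).round(3))
for n,uvs in dict(cup=[(250,285)],glue=[(167,235)]).items(): print(n,ray(P,uvs,.08).round(3))
E
```

```text
[[0.466 0.256 0.07 ]]
[[0.498 0.369 0.07 ]]
[[0.563 0.341 0.07 ]]
[[0.519 0.276 0.07 ]]
tray [[ 0.471 -0.058  0.028]
 [ 0.489  0.117  0.028]
 [ 0.677  0.084  0.028]
 [ 0.661 -0.099  0.028]]
pen [[0.678 0.208 0.028]
 [0.574 0.447 0.028]]
lane [[0.413 0.178 0.01 ]
 [0.36  0.273 0.01 ]]
knob tops [[ 0.469 -0.272  0.138]
 [ 0.44  -0.353  0.138]] [[ 0.453 -0.335  0.138]
 [ 0.484 -0.249  0.138]]
cup [[0.802 0.119 0.08 ]]
glue [[ 0.734 -0.194  0.08 ]]
```

Request:
send_rows(commands=[-0.025,0.032,0.02,0,0,-0.14,-0.05,0.065,0.03,0,0,-0.28,-0.075,0.1,0.03,0,0,-0.42,-0.1,0.13,0.03,0,0,-0.56,-0.125,0.165,0.03,0,0,-0.7,-0.15,0.195,0.03,0,0,-0.84,-0.175,0.23,0.03,0,0,-0.98,-0.195,0.26,0.03,0,0,-1.12,-0.195,0.26,0.03,0,0,-1.15,-0.195,0.26,0.03,0,0,-1.15], hand=0.14)

```text
t: 1.15
eef_pos: [0.4793, 0.261, 0.4346]
tcp_rot: [0.84, -0.543, -0.0, 0.0]
ft_force: [0.8, -0.6, -0.9]
gripper_width: 0.0118
```

Run:
```python
from h import *
s=ctrl.get_state(); print(s["t"],s["eef_pos"],s["gripper_width"],s["qpos"].round(2))
P,p,d=shot("wrist","w1"); np.save("w1d",d)
import pickle; pickle.dump(P,open("w1P","wb"))
shot("scene","s1"); 
C=cloud(P,d)
# blank tops by height
m=((C[...,2]>.062)&(C[...,2]<.078)&(d>0)).astype(np.uint8)
n,l,st,c=cv2.connectedComponentsWithStats(m)
for i in range(1,n):
    if st[i,4]>80: print(c[i].round(),st[i],np.median(C[l==i],0).round(4), C[l==i].min(0).round(3),C[l==i].max(0).round(3))
```

```text
1.15 [0.47925561 0.2609744  0.43464397] 0.011829477482063398 [-0.7   0.19  0.1   1.87 -0.02  1.09 -1.74]
[237.  56.] [ 216   33   44   48 1610] [0.5701 0.3443 0.0705] [0.55  0.325 0.062] [0.59  0.365 0.073]
[186. 114.] [ 165   93   43   43 1415] [0.5028 0.3704 0.0706] [0.482 0.351 0.062] [0.521 0.391 0.073]
[282. 144.] [ 262  124   41   41 1270] [0.5143 0.2746 0.0704] [0.494 0.255 0.063] [0.533 0.294 0.074]
[276. 196.] [ 258  177   38   38 1138] [0.4638 0.2581 0.0705] [0.443 0.238 0.062] [0.482 0.277 0.073]
[527. 376.] [505 360  43  34 789] [ 0.3766 -0.1267  0.0649] [ 0.352 -0.149  0.062] [ 0.398 -0.108  0.067]
```

View pics/w1.png

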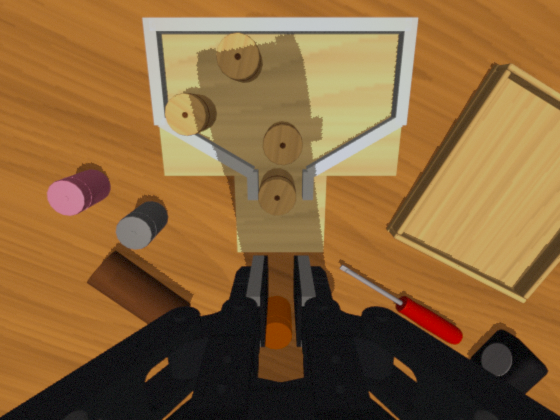

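Four blanks are visible: the jammed one at (276,196), blank2 at (282,144), and the others at (237,56) and (186,114). The orange look-alike stands just off the lane's end at (278,320).

Run:
```python
from h import *
import pickle
P=pickle.load(open("w1P","rb")); p=cv2.imread("pics/w1.png"); d=np.load("w1d.npy"); C=cloud(P,d)
bk=ray(P,[(144,17),(417,17)],.028)[:,:2]; th=ray(P,[(257,182),(303,182)],.028)[:,:2]
m=(C[...,2]>.023)&(C[...,2]<.031)&(np.arange(560)[None]<440)&(np.arange(420)[:,None]<210)&(np.ptp(p.astype(int),axis=2)<40)
(c,sz,a)=cv2.minAreaRect(C[m][:,:2].astype(np.float32)*1000); print("rail rect mm",c,sz,a)
y=bk[0]-bk[1]; print("back",bk,np.linalg.norm(y),"yaw x", np.degrees(np.arctan2(-y[0],y[1])),"throat mid",th.mean(0),"w",np.linalg.norm(th[0]-th[1]))
u=y/np.linalg.norm(y); ux=np.array([u[1],-u[0]])
o=bk.mean(0)-ux*.134; print("origin from back",o,"ux",ux)
for b in [(.4638,.2581),(.5143,.2746),(.5028,.3704),(.5701,.3443)]: v=np.array(b)-o; print(b,(v@ux).round(4),(v@u).round(4))
lane=ray(P,[(237,251),(323,251)],.01)[:,:2]; print("lane end in f",(lane-o)@np.c_[ux,u])
tr=ray(P,[(510,66),(395,235),(527,300)],.03); print("tray",tr.round(3))
# orange top from scene
Ps=pose("scene"); s=cv2.imread("pics/scene0.png"); D=np.load("scene0.npy"); Cs=cloud(Ps,D)
hsv=cv2.cvtColor(s,cv2.COLOR_BGR2HSV); mo=(hsv[...,0]<12)&(hsv[...,1]>200)&(hsv[...,2]>150); mo[:195]=0;mo[230:]=0;mo[:,:350]=0;mo[:,375:]=0
print("orange",np.percentile(Cs[mo],[2,50,98],axis=0).round(3))
```

```text
rail rect mm (524.0350341796875, 299.34429931640625) (200.9692840576172, 307.8283996582031) 24.30630874633789
back [[0.56755769 0.44901157]
 [0.67881071 0.20141801]] 0.2714402351409388 yaw x 24.19616098472756 throat mid [0.46950802 0.25670387] w 0.052786798974648455
origin from back [0.50095642 0.27029329] ux [0.91214758 0.40986192]
(0.4638, 0.2581) -0.0389 0.0041
(0.5143, 0.2746) 0.0139 -0.0015
(0.5028, 0.3704) 0.0427 0.0906
(0.5701, 0.3443) 0.0934 0.0392
lane end in f [[-0.12956666  0.05582057]
 [-0.12950573 -0.05471189]]
tray [[ 0.679  0.091  0.03 ]
 [ 0.467  0.104  0.03 ]
 [ 0.458 -0.095  0.03 ]]
orange [[0.283 0.171 0.056]
 [0.3   0.188 0.06 ]
 [0.316 0.204 0.064]]
```

Request:
send_rows(commands=[-0.04,-0.016,-0.015,0,0,0,-0.0565,-0.0225,-0.05,0,0,0,-0.0565,-0.0225,-0.09,0,0,0,-0.0565,-0.0225,-0.13,0,0,0,-0.0565,-0.0225,-0.17,0,0,0,-0.0565,-0.0225,-0.2,0,0,0,-0.0565,-0.0225,-0.22,0,0,0,-0.0565,-0.0225,-0.23,0,0,0,-0.0565,-0.0225,-0.23,0,0,0,-0.0565,-0.0225,-0.23,0,0,0])

```text
t: 2.25
eef_pos: [0.424, 0.2373, 0.2054]
tcp_rot: [0.839, -0.544, 0.0, -0.0]
ft_force: [-0.1, 0.3, -0.4]
gripper_width: 0.0119
```

Run:
```python
from h import *
P,p,d=shot("wrist","w2")
```

```text
(no output)
```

View pics/w2.png

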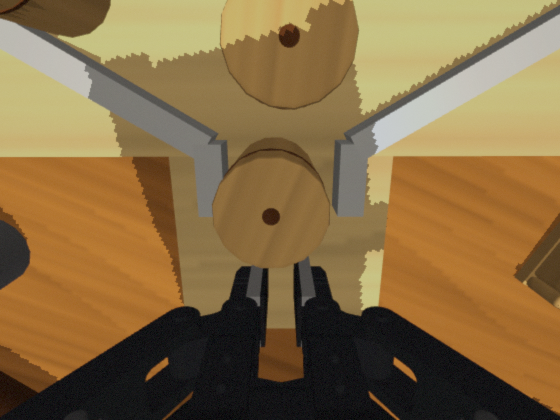

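The fingers at (280,280) stand free behind the jammed blank at (270,215). Next I push along the feeder's axis.

Request:
send_rows(commands=[0.0055,0.0025,0,0,0,0,0.011,0.005,0,0,0,0,0.0165,0.0074,0,0,0,0,0.022,0.0099,0,0,0,0,0.0275,0.0124,0,0,0,0,0.033,0.0148,0,0,0,0,0.0385,0.0173,0,0,0,0,0.044,0.0198,0,0,0,0,0.0495,0.0222,0,0,0,0,0.0545,0.0245,0,0,0,0,0.0575,0.0258,0,0,0,0,0.0584,0.0262,0,0,0,0])

```text
t: 3.5
eef_pos: [0.4822, 0.2638, 0.2046]
tcp_rot: [0.839, -0.544, 0.0, -0.0]
ft_force: [-0.9, -0.3, 0.6]
gripper_width: 0.0119
```

```bash
cat >> h.py <<'E'
o=np.array([.50096,.27029]); ux=np.array([.91215,.40986]); uy=np.array([-.40986,.91215])
def blanks(C,d):
    m=((C[...,2]>.062)&(C[...,2]<.078)&(d>0)).astype(np.uint8)
    n,l,st,c=cv2.connectedComponentsWithStats(m); out=[]
    for i in range(1,n):
        if st[i,4]>80:
            q=C[l==i]; (x,y),r=cv2.minEnclosingCircle((q[:,:2]*1000).astype(np.float32))
            if r<26: b=np.array([x,y])/1000; out.append(b); print("px",c[i].round(),"n",st[i,4],"xy",b.round(4),"r",round(r,1),"feeder",((b-o)@ux).round(4),((b-o)@uy).round(4))
    return out
E
python3 - <<'E'
from h import *
print(ctrl.get_state()["eef_pos"])
P,p,d=shot("wrist","w3"); blanks(cloud(P,d),d)
E
```

```text
[0.48221065 0.26378877 0.2046474 ]
px [148.  21.] n 5300 xy [0.564  0.3411] r 18.1 feeder 0.0866 0.0388
px [ 29. 160.] n 6710 xy [0.5024 0.3695] r 19.8 feeder 0.042 0.0899
px [211. 317.] n 139 xy [0.48   0.2888] r 3.1 feeder -0.0115 0.0255
px [350. 317.] n 146 xy [0.5001 0.2444] r 3.1 feeder -0.0113 -0.0233
```

Request:
send_rows(commands=[-0.012,-0.005,0,0,0,0,-0.025,-0.011,0,0,0,0,-0.03,-0.014,0.03,0,0,0,-0.03,-0.014,0.07,0,0,0,-0.03,-0.014,0.11,0,0,0,-0.02,-0.01,0.15,0,0,0,0,0,0.19,0,0,0,0,0,0.2,0,0,0,0,0,0.2,0,0,0], hand=1)

```text
t: 4.45
eef_pos: [0.4816, 0.2636, 0.4059]
tcp_rot: [0.839, -0.544, 0.0, -0.001]
ft_force: [0.0, 0.5, -1.0]
gripper_width: 0.0856
```

Run:
```python
from h import *
print(ctrl.get_state()["eef_pos"])
P,p,d=shot("wrist","w4"); blanks(cloud(P,d),d)
```

```text
[0.48155389 0.26356094 0.4059476 ]
px [235.  58.] n 1912 xy [0.57   0.3445] r 19.9 feeder 0.0934 0.0394
px [179. 120.] n 1668 xy [0.5019 0.3711] r 20.0 feeder 0.0422 0.0916
```

View pics/w4.png

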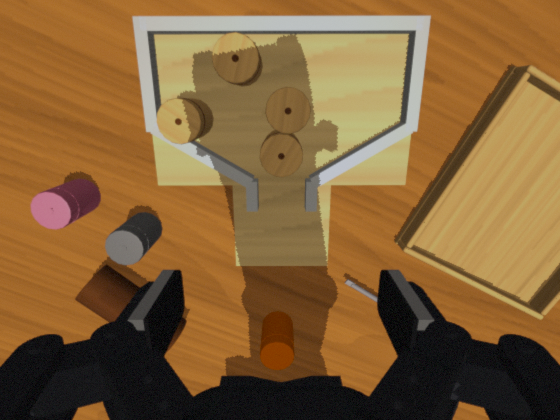

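Blank1 is at (281,155), inside of the throat rails' bends at (258,180) and (306,180). It touches blank2 at (288,110).

```bash
cat > det.py <<'E'
from h import *
import sys
def tops(C,d):
    m=((C[...,2]>.062)&(C[...,2]<.078)&(d>0)).astype(np.uint8)
    m=cv2.morphologyEx(m,cv2.MORPH_CLOSE,np.ones((5,5)))
    D=cv2.distanceTransform(m,cv2.DIST_L2,5); pk=(D>8)&(D>.72*cv2.dilate(D,np.ones((25,25))))
    n,l,st,c=cv2.connectedComponentsWithStats(pk.astype(np.uint8)); out=[]
    for i in range(1,n):
        b=ray(P,c[i],.07)[0,:2]; rr=D[l==i].max(); out.append(b)
        print("px",c[i].round(),"rad px",rr.round(1),"xy",b.round(4),"feeder",((b-o)@ux).round(4),((b-o)@uy).round(4))
    return out
if __name__=="__main__":
    print(ctrl.get_state()["eef_pos"].round(4),ctrl.get_state()["t"])
    P,p,d=shot("wrist",sys.argv[1]); tops(cloud(P,d),d)
    for z,uv in [(.07,(281,155)),(.07,(288,110))][:2*("x" in sys.argv)]: b=ray(P,uv,z)[0,:2]; print(b.round(4),((b-o)@ux).round(4),((b-o)@uy).round(4))
E
python3 det.py w5 x
```

```text
[0.481  0.2633 0.4043] 4.5
px [235.  55.] rad px 23.4 xy [0.5702 0.3443] feeder 0.0935 0.0392
px [287. 108.] rad px 22.0 xy [0.5498 0.287 ] feeder 0.0514 -0.0048
px [178. 119.] rad px 22.0 xy [0.5026 0.3705] feeder 0.0426 0.0908
px [281. 153.] rad px 21.2 xy [0.5117 0.2764] feeder 0.0123 0.0012
[0.5105 0.2755] 0.0108 0.0008
[0.5487 0.2859] 0.0499 -0.0053
```

Request:
send_rows(commands=[0.015,0.006,-0.045,0,0,0,0.0298,0.0123,-0.09,0,0,0,0.0298,0.0123,-0.13,0,0,0,0.0298,0.0123,-0.17,0,0,0,0.0298,0.0123,-0.195,0,0,0,0.0298,0.0123,-0.201,0,0,0,0.0298,0.0123,-0.201,0,0,0], hand=1)

```text
t: 5.25
eef_pos: [0.5108, 0.2755, 0.2024]
tcp_rot: [0.839, -0.544, -0.001, 0.001]
ft_force: [0.9, -0.6, 0.5]
gripper_width: 0.0853
```

Request:
send_rows(commands=[0,0,0,0,0,0,0,0,0,0,0,0,0,0,0,0,0,0,0,0,0,0,0,0,0,0,0,0,0,0], hand=0, newtons=50)

```text
t: 5.75
eef_pos: [0.512, 0.2762, 0.205]
tcp_rot: [0.839, -0.544, 0.0, -0.001]
ft_force: [-2.5, -1.2, 11.2]
gripper_width: 0.0391
```

Request:
send_rows(commands=[0,0,0.03,0,0,0,0,0,0.07,0,0,0,0,-0.02,0.1,0,0,0,0,-0.06,0.1,0,0,0,0,-0.105,0.1,0,0,0,0.002,-0.15,0.1,0,0,0,0.003,-0.195,0.1,0,0,0,0.0045,-0.24,0.1,0,0,0,0.0045,-0.28,0.1,0,0,0,0.0045,-0.305,0.1,0,0,0,0.0045,-0.32,0.09,0,0,0,0.0045,-0.32,0.08,0,0,0])

```text
t: 6.95
eef_pos: [0.5161, -0.0463, 0.2842]
tcp_rot: [0.838, -0.545, 0.001, -0.0]
ft_force: [-0.9, 1.1, -0.5]
gripper_width: 0.039
```

Request:
send_rows(commands=[0,0,-0.03,0,0,0,0,0,-0.06,0,0,0,0,0,-0.075,0,0,0,0,0,-0.081,0,0,0,0,0,-0.081,0,0,0,0,0,-0.081,0,0,0])

```text
t: 7.55
eef_pos: [0.5164, -0.0435, 0.2031]
tcp_rot: [0.839, -0.544, 0.0, -0.0]
ft_force: [-0.0, 0.2, -1.2]
gripper_width: 0.039
```

Request:
send_rows(commands=[0,0,0,0,0,0,0,0,0,0,0,0,0,0,0.0,0,0,0,0,0,0.03,0,0,0,0,0,0.07,0,0,0,0,0,0.11,0,0,0], hand=0.65)

```text
t: 8.15
eef_pos: [0.5158, -0.0441, 0.3139]
tcp_rot: [0.839, -0.544, -0.0, 0.0]
ft_force: [0.0, 0.8, 0.9]
gripper_width: 0.0554
```

Request:
send_rows(commands=[-0.003,0.04,0.02,0,0,0,-0.006,0.08,0.04,0,0,0,-0.01,0.12,0.06,0,0,0,-0.015,0.16,0.08,0,0,0,-0.02,0.2,0.09,0,0,0,-0.025,0.24,0.092,0,0,0,-0.03,0.28,0.092,0,0,0,-0.034,0.307,0.092,0,0,0,-0.034,0.307,0.092,0,0,0,-0.034,0.307,0.092,0,0,0], hand=1)

```text
t: 9.15
eef_pos: [0.482, 0.2631, 0.4046]
tcp_rot: [0.839, -0.543, 0.0, 0.0]
ft_force: [0.1, -0.6, -0.2]
gripper_width: 0.0857
```

```bash
python3 det.py w6
```

```text
[0.482  0.2631 0.4046] 9.15
px [234.  56.] rad px 23.4 xy [0.5702 0.3443] feeder 0.0935 0.0391
px [287. 109.] rad px 22.6 xy [0.55   0.2868] feeder 0.0515 -0.0051
px [178. 120.] rad px 22.2 xy [0.5027 0.3706] feeder 0.0427 0.0908
px [557. 278.] rad px 15.4 xy [ 0.5119 -0.0333] feeder -0.1144 -0.2814
```

Request:
send_rows(commands=[0.034,0.012,-0.03,0,0,0,0.068,0.0238,-0.07,0,0,0,0.068,0.0238,-0.11,0,0,0,0.068,0.0238,-0.15,0,0,0,0.068,0.0238,-0.185,0,0,0,0.068,0.0238,-0.2,0,0,0,0.068,0.0238,-0.2,0,0,0])

```text
t: 9.9
eef_pos: [0.55, 0.2855, 0.2033]
tcp_rot: [0.839, -0.544, -0.0, 0.001]
ft_force: [0.3, -0.6, -0.4]
gripper_width: 0.0857
```

Request:
send_rows(commands=[0,0,0,0,0,0,0,0,0,0,0,0,0,0,0,0,0,0,0,0,0,0,0,0,0,0,0.03,0,0,0,0,0,0.07,0,0,0,0,0,0.1,0,0,0,0,0,0.1,0,0,0], hand=0)

```text
t: 10.7
eef_pos: [0.5513, 0.2873, 0.3099]
tcp_rot: [0.839, -0.544, 0.002, -0.003]
ft_force: [0.4, 0.3, -1.0]
gripper_width: 0.0388
```

Request:
send_rows(commands=[0.008,-0.035,0,0,0,0,0.016,-0.075,0,0,0,0,0.024,-0.115,0,0,0,0,0.032,-0.155,0,0,0,0,0.04,-0.195,0,0,0,0,0.048,-0.235,0,0,0,0,0.056,-0.275,0,0,0,0,0.062,-0.31,0,0,0,0,0.0657,-0.33,-0.01,0,0,0,0.0657,-0.3368,-0.03,0,0,0,0.0657,-0.3368,-0.06,0,0,0,0.0657,-0.3368,-0.08,0,0,0])

```text
t: 11.9
eef_pos: [0.6153, -0.0504, 0.2232]
tcp_rot: [0.839, -0.544, -0.0, 0.0]
ft_force: [1.2, -0.4, -0.3]
gripper_width: 0.0388
```

Request:
send_rows(commands=[0,0,-0.012,0,0,0,0,0,-0.022,0,0,0,0,0,-0.022,0,0,0,0,0,-0.022,0,0,0])

```text
t: 12.3
eef_pos: [0.6161, -0.0499, 0.2031]
tcp_rot: [0.839, -0.544, 0.0, -0.0]
ft_force: [-0.4, -0.1, -0.9]
gripper_width: 0.0389
```

Request:
send_rows(commands=[0,0,0,0,0,0,0,0,0,0,0,0,0,0,0,0,0,0,0,0,0.03,0,0,0,0,0,0.07,0,0,0,0,0,0.11,0,0,0], hand=0.65)

```text
t: 12.9
eef_pos: [0.6156, -0.05, 0.3138]
tcp_rot: [0.839, -0.544, -0.0, 0.0]
ft_force: [1.2, 0.1, -0.3]
gripper_width: 0.0558
```

Request:
send_rows(commands=[-0.015,0.04,0.02,0,0,0,-0.03,0.08,0.04,0,0,0,-0.047,0.12,0.06,0,0,0,-0.065,0.16,0.08,0,0,0,-0.085,0.2,0.09,0,0,0,-0.1,0.24,0.092,0,0,0,-0.12,0.28,0.092,0,0,0,-0.1337,0.313,0.092,0,0,0,-0.1337,0.313,0.092,0,0,0,-0.1337,0.313,0.092,0,0,0], hand=1)

```text
t: 13.9
eef_pos: [0.4819, 0.2634, 0.4048]
tcp_rot: [0.84, -0.543, 0.0, -0.0]
ft_force: [1.0, -0.6, -0.2]
gripper_width: 0.0854
```

```bash
python3 det.py w7
```

```text
[0.4819 0.2634 0.4048] 13.9
px [235.  56.] rad px 23.2 xy [0.5703 0.3443] feeder 0.0936 0.0391
px [178. 120.] rad px 22.0 xy [0.5027 0.3707] feeder 0.0427 0.0909
px [557. 279.] rad px 15.4 xy [ 0.5118 -0.0332] feeder -0.1145 -0.2813
```

Request:
send_rows(commands=[0.03,0.028,-0.02,0,0,0,0.06,0.055,-0.04,0,0,0,0.0883,0.0813,-0.07,0,0,0,0.0883,0.0813,-0.11,0,0,0,0.0883,0.0813,-0.15,0,0,0,0.0883,0.0813,-0.185,0,0,0,0.0883,0.0813,-0.2,0,0,0,0.0883,0.0813,-0.2,0,0,0])

```text
t: 14.75
eef_pos: [0.5706, 0.3429, 0.2029]
tcp_rot: [0.839, -0.544, -0.0, 0.002]
ft_force: [1.0, -0.6, -0.6]
gripper_width: 0.0855
```

Request:
send_rows(commands=[0,0,0,0,0,0,0,0,0,0,0,0,0,0,0,0,0,0,0,0,0,0,0,0,0,0,0.03,0,0,0,0,0,0.07,0,0,0,0,0,0.1,0,0,0,0,0,0.1,0,0,0], hand=0)

```text
t: 15.55
eef_pos: [0.5716, 0.3449, 0.3103]
tcp_rot: [0.839, -0.544, 0.001, -0.004]
ft_force: [1.1, 0.4, -1.0]
gripper_width: 0.039
```

Request:
send_rows(commands=[0.006,-0.03,0,0,0,0,0.012,-0.07,0,0,0,0,0.018,-0.11,0,0,0,0,0.024,-0.15,0,0,0,0,0.03,-0.19,0,0,0,0,0.037,-0.23,0,0,0,0,0.044,-0.265,0,0,0,0,0.0509,-0.295,0,0,0,0,0.0509,-0.3045,-0.02,0,0,0,0.0509,-0.3045,-0.05,0,0,0,0.0509,-0.3045,-0.07,0,0,0,0.0509,-0.3045,-0.085,0,0,0])

```text
t: 16.75
eef_pos: [0.621, 0.0397, 0.2183]
tcp_rot: [0.839, -0.544, -0.0, 0.0]
ft_force: [0.6, -0.5, -0.6]
gripper_width: 0.0391
```

Request:
send_rows(commands=[0,0,-0.01,0,0,0,0,0,-0.017,0,0,0,0,0,-0.017,0,0,0,0,0,-0.017,0,0,0])

```text
t: 17.15
eef_pos: [0.6217, 0.0399, 0.2032]
tcp_rot: [0.839, -0.544, 0.0, -0.0]
ft_force: [-0.2, -0.2, -0.1]
gripper_width: 0.0387
```

Request:
send_rows(commands=[0,0,0,0,0,0,0,0,0,0,0,0,0,0,0,0,0,0,0,0,0.03,0,0,0,0,0,0.07,0,0,0,0,0,0.11,0,0,0], hand=0.65)

```text
t: 17.75
eef_pos: [0.6211, 0.0397, 0.3138]
tcp_rot: [0.839, -0.544, -0.0, 0.0]
ft_force: [0.7, -0.0, -0.3]
gripper_width: 0.0553
```

Request:
send_rows(commands=[-0.022,0.035,0.02,0,0,0,-0.045,0.07,0.04,0,0,0,-0.067,0.105,0.06,0,0,0,-0.09,0.14,0.08,0,0,0,-0.112,0.175,0.092,0,0,0,-0.1392,0.2232,0.092,0,0,0,-0.1392,0.2232,0.092,0,0,0,-0.1392,0.2232,0.092,0,0,0], hand=1)

```text
t: 18.55
eef_pos: [0.4813, 0.2643, 0.4049]
tcp_rot: [0.84, -0.543, -0.0, -0.0]
ft_force: [0.7, -0.2, -0.7]
gripper_width: 0.0855
```

```bash
python3 det.py w8
```

```text
[0.4813 0.2643 0.4049] 18.55
px [180. 119.] rad px 22.0 xy [0.5028 0.3706] feeder 0.0428 0.0908
px [557. 154.] rad px 16.8 xy [0.6139 0.0491] feeder 0.0124 -0.2481
px [557. 279.] rad px 14.8 xy [ 0.511  -0.0327] feeder -0.115 -0.2805
```

Request:
send_rows(commands=[0.007,0.036,-0.02,0,0,0,0.014,0.072,-0.04,0,0,0,0.0208,0.1076,-0.07,0,0,0,0.0208,0.1076,-0.11,0,0,0,0.0208,0.1076,-0.15,0,0,0,0.0208,0.1076,-0.185,0,0,0,0.0208,0.1076,-0.2,0,0,0,0.0208,0.1076,-0.2,0,0,0])

```text
t: 19.4
eef_pos: [0.5033, 0.3691, 0.2029]
tcp_rot: [0.839, -0.544, -0.0, 0.002]
ft_force: [0.0, -1.1, 0.7]
gripper_width: 0.0857
```

Request:
send_rows(commands=[0,0,0,0,0,0,0,0,0,0,0,0,0,0,0,0,0,0,0,0,0,0,0,0,0,0,0.03,0,0,0,0,0,0.07,0,0,0,0,0,0.1,0,0,0,0,0,0.1,0,0,0], hand=0)

```text
t: 20.2
eef_pos: [0.5039, 0.3713, 0.31]
tcp_rot: [0.839, -0.544, 0.001, -0.004]
ft_force: [0.8, 0.2, -0.7]
gripper_width: 0.0391
```

Request:
send_rows(commands=[0.002,-0.03,0,0,0,0,0.004,-0.07,0,0,0,0,0.006,-0.11,0,0,0,0,0.008,-0.15,0,0,0,0,0.011,-0.19,0,0,0,0,0.014,-0.23,0,0,0,0,0.016,-0.27,0,0,0,0,0.0186,-0.305,0,0,0,0,0.0186,-0.3247,-0.02,0,0,0,0.0186,-0.3247,-0.05,0,0,0,0.0186,-0.3247,-0.07,0,0,0,0.0186,-0.3247,-0.085,0,0,0])

```text
t: 21.4
eef_pos: [0.5211, 0.0455, 0.2185]
tcp_rot: [0.839, -0.544, -0.0, 0.0]
ft_force: [0.3, -0.1, -0.6]
gripper_width: 0.0388
```

Request:
send_rows(commands=[0,0,-0.01,0,0,0,0,0,-0.017,0,0,0,0,0,-0.017,0,0,0,0,0,-0.017,0,0,0])

```text
t: 21.8
eef_pos: [0.5217, 0.046, 0.203]
tcp_rot: [0.839, -0.544, 0.0, -0.0]
ft_force: [-0.8, 0.0, 0.2]
gripper_width: 0.0391
```

Request:
send_rows(commands=[0,0,0,0,0,0,0,0,0,0,0,0,0,0,0,0,0,0,0,0,0.03,0,0,0,0,0,0.07,0,0,0,0,0,0.11,0,0,0,0,0,0.15,0,0,0,0,0,0.19,0,0,0,0,0,0.23,0,0,0], hand=0.65)

```text
t: 22.7
eef_pos: [0.5211, 0.0458, 0.4347]
tcp_rot: [0.839, -0.544, 0.0, -0.0]
ft_force: [0.5, 1.1, -0.2]
gripper_width: 0.0557
```

Request:
send_rows(commands=[0,-0.045,0.01,0,0,0,0,-0.09,0.02,0,0,0,0,-0.135,0.02,0,0,0,0,-0.18,0.02,0,0,0,0,-0.225,0.02,0,0,0,0,-0.27,0.02,0,0,0,0,-0.315,0.02,0,0,0,0.01,-0.355,0.02,0,0,0,0.03,-0.385,0.02,0,0,0,0.03,-0.385,0.02,0,0,0,0.03,-0.385,0.02,0,0,0])

```text
t: 23.8
eef_pos: [0.5515, -0.3394, 0.4521]
tcp_rot: [0.839, -0.544, -0.001, 0.0]
ft_force: [0.0, 0.8, -0.9]
gripper_width: 0.0558
```

Run:
```python
from h import *
print(ctrl.get_state()["eef_pos"],ctrl.get_state()["qpos"].round(2))
_,a,_=shot("scene","s9"); shot("side","sd9"); P,p,d=shot("wrist","w9"); np.save("w9d",d)
import pickle; pickle.dump(P,open("w9P","wb"))
cv2.imwrite("pics/c9.png",np.hstack([cv2.resize(a[180:320,200:440],(480,280)),cv2.resize(p,(320,280))]))
```

```text
[ 0.55152548 -0.33941767  0.4520595 ] [ 0.26  0.35  0.26  1.63 -0.1   1.18 -0.62]
```

View pics/c9.png

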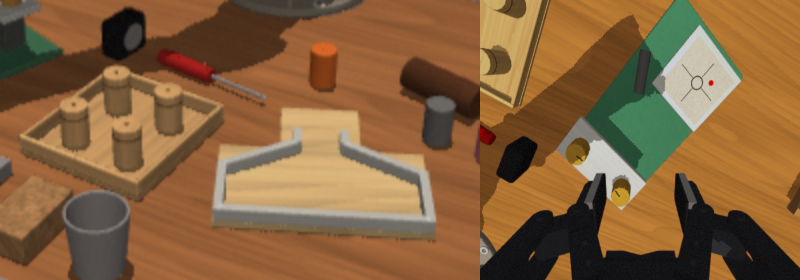

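The left crop shows all four blanks standing in the tray and an empty feeder. In the wrist view the knobs are near (170,225) for A and (247,285) for B, the ring is near (380,125) and the spot near (404,125).

```bash
cat > g.py <<'E'
from h import *
def knobs(P,C,d,p):
    m=((C[...,2]>.13)&(C[...,2]<.146)&(d>0)).astype(np.uint8); m[:,:120]=m[:,:120]
    n,l,st,c=cv2.connectedComponentsWithStats(m); r=[]
    for i in range(1,n):
        if 150<st[i,4]<4000:
            q=(C[l==i][:,:2]*1000).astype(np.float32); (x,y),R=cv2.minEnclosingCircle(q)
            print("knob",c[i].round(),st[i,4],round(x/1000,4),round(y/1000,4),"R",round(R,1),"z",np.median(C[l==i][:,2]).round(4)); r.append((x/1000,y/1000))
    return r
def spotring(P,p,roi):
    h=cv2.cvtColor(p,cv2.COLOR_BGR2HSV); x0,y0,x1,y1=roi
    k=np.zeros(p.shape[:2],bool); k[y0:y1,x0:x1]=1
    m=((h[...,0]<8)|(h[...,0]>172))&(h[...,1]>150)&(h[...,2]>120)&k
    n,l,st,c=cv2.connectedComponentsWithStats(m.astype(np.uint8)); i=1+np.argmax(st[1:,4]); s=c[i]; print("spot px",s.round(1),st[i,4])
    return s
E
python3 - <<'E'
from g import *
import pickle
P=pickle.load(open("w9P","rb")); p=cv2.imread("pics/w9.png"); d=np.load("w9d.npy"); C=cloud(P,d)
knobs(P,C,d,p); s=spotring(P,p,(290,30,460,200)); print(ray(P,s,.018)[0])
c=p[50:200,300:460]; cv2.imwrite("pics/ring9.png",cv2.resize(c,None,fx=4,fy=4,interpolation=cv2.INTER_CUBIC))
S=pose("side"); q=cv2.imread("pics/sd9.png"); s=spotring(S,q,(380,300,460,360)); print(ray(S,s,.018)[0])
E
```

```text
knob [168. 230.] 1026 0.4774 -0.2589 R 16.6 z 0.1385
knob [246. 293.] 874 0.4458 -0.3486 R 16.6 z 0.1385
spot px [404. 124.] 45
[ 0.65825372 -0.44886289  0.018     ]
spot px [432.  334.5] 6
[ 0.65702449 -0.44842175  0.018     ]
```

View pics/ring9.png

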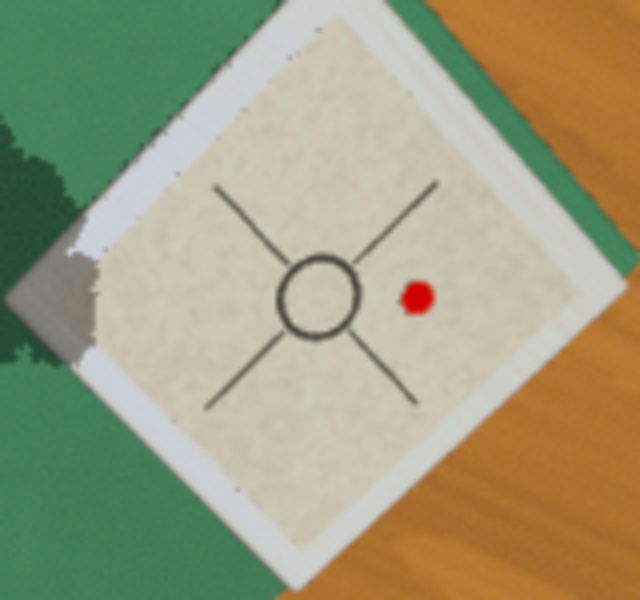

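The ring's middle is at (379.4,123.9) and the spot at (404,124) in the full picture; the ring's four lines look 45° rotated, as expected for the guide axes.

Run:
```python
from h import *
import pickle
P=pickle.load(open("w9P","rb"))
r,s=ray(P,[(379.4,123.9),(404,124)],.018)[:,:2]; gy=np.array([.0316,.0897]);gy/=np.linalg.norm(gy); gx=np.array([gy[1],-gy[0]])
d=r-s; print("ring",r,"d",d,"gx",d@gx*1e3,"gy",d@gy*1e3,"rad A",d@gy/.014,"B",d@gx/.014, "gx",gx,"yaw",np.degrees(np.arctan2(gx[1],gx[0])))
```

```text
ring [ 0.64659433 -0.42257638] d [-0.01165938  0.02628651] gx -19.731166964599556 gy 20.9189611034832 rad A 1.4942115073916569 B -1.409369068899968 gx [ 0.94318429 -0.33227005] yaw -19.406616471211553
```

Request:
send_rows(commands=[-0.025,0.027,0,0,0,0,-0.05,0.054,0,0,0,0,-0.074,0.0802,-0.01,0,0,0,-0.074,0.0802,-0.04,0,0,0,-0.074,0.0802,-0.08,0,0,0,-0.074,0.0802,-0.11,0,0,0,-0.074,0.0802,-0.13,0,0,0,-0.074,0.0802,-0.13,0,0,0], hand=0.65)

```text
t: 24.75
eef_pos: [0.4767, -0.2577, 0.3208]
tcp_rot: [0.84, -0.543, -0.002, 0.0]
ft_force: [-0.0, -0.3, 0.5]
gripper_width: 0.0554
```

Run:
```python
from g import *
print(ctrl.get_state()["eef_pos"])
P,p,d=shot("wrist","w10"); knobs(P,cloud(P,d),d,p)
```

```text
[ 0.47673484 -0.25769569  0.32083157]
knob [282. 261.] 3138 0.4774 -0.2582 R 16.7 z 0.1385
knob [411. 386.] 178 0.438 -0.3578 R 6.6 z 0.1386
```

View pics/w10.png

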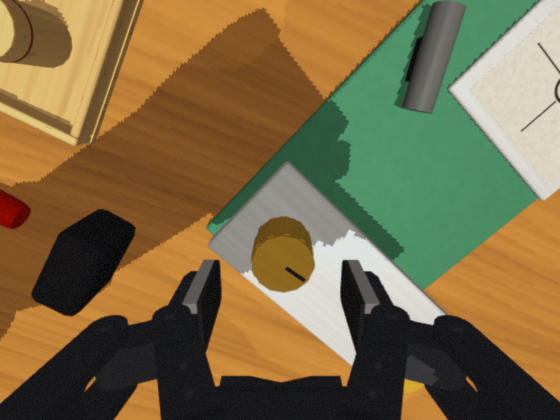

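The knob at (283,255) lies centred between the fingers (210 and 352). Next: lower, grip, turn.

Request:
send_rows(commands=[0,0.0005,-0.02,0,0,0,0,0.0005,-0.033,0,0,0,0,0.0005,-0.036,0,0,0,0,0.0005,-0.036,0,0,0])

```text
t: 25.2
eef_pos: [0.4776, -0.2584, 0.287]
tcp_rot: [0.839, -0.544, -0.0, -0.0]
ft_force: [0.1, 0.5, -0.3]
gripper_width: 0.0557
```

Request:
send_rows(commands=[0,0,0,0,0,0,0,0,0,0,0,0,0,0,0,0,0,0,0,0,0,0,0,0], hand=0, newtons=40)

```text
t: 25.6
eef_pos: [0.4776, -0.258, 0.2877]
tcp_rot: [0.839, -0.544, -0.0, -0.0]
ft_force: [-5.7, 6.3, 13.9]
gripper_width: 0.031
```

Request:
send_rows(commands=[0,0,0,0,0,0.13,0,0,0,0,0,0.27,0,0,0,0,0,0.41,0,0,0,0,0,0.55,0,0,0,0,0,0.69,0,0,0,0,0,0.83,0,0,0,0,0,0.97,0,0,0,0,0,1.11,0,0,0,0,0,1.25,0,0,0,0,0,1.38,0,0,0,0,0,1.49,0,0,0,0,0,1.49])

```text
t: 26.8
eef_pos: [0.4761, -0.2573, 0.2876]
tcp_rot: [0.985, 0.171, -0.002, -0.001]
ft_force: [-19.9, 14.9, 29.3]
gripper_width: 0.0306
```

```bash
cat > meas.py <<'E'
from g import *
import sys
s=ctrl.get_state(); print(s["eef_pos"].round(4),s["gripper_width"],Ro.from_quat(s["tcp_rot"]).as_matrix()[:2,0],s["ft_force"].round(1),s["torque"].round(2))
S=pose("side"); K=[]
for k in range(2):
    _,q,_=shot("side",sys.argv[1])
    h=cv2.cvtColor(q,cv2.COLOR_BGR2HSV); x0,y0,x1,y1=380,295,465,365
    w=np.clip(q[...,2].astype(float)-np.maximum(q[...,0],q[...,1])-50,0,None)
    z=np.zeros_like(w); z[y0:y1,x0:x1]=w[y0:y1,x0:x1]; v,u=np.mgrid[:420,:560]
    K.append([(u*z).sum()/z.sum(),(v*z).sum()/z.sum()])
uv=np.mean(K,0); X=ray(S,uv,.018)[0,:2]
ring=np.array([.64659,-.42258]); gx=np.array([.943,-.3323]); gy=np.array([.3323,.943]); D=ring-X
print("side spot",uv.round(1),X.round(4),"remaining gx,gy mm",(D@gx*1e3).round(1),(D@gy*1e3).round(1))
E
python3 meas.py sd11
```

```text
[ 0.4761 -0.2573  0.2876] 0.03058268467082077 [0.94131328 0.33751848] [-19.9  14.9  29.3] [3.21 4.44 0.01]
side spot [445.6 327.7] [ 0.697  -0.4457] remaining gx,gy mm -55.2 5.1
```

Request:
send_rows(commands=[0,0,0,0,0,0,0,0,0,0,0,0,0,0,0.02,0,0,0,0,0,0.05,0,0,0,0,0,0.09,0,0,0,0.03,-0.03,0.12,0,0,-0.14,0.05,-0.055,0.15,0,0,-0.28,0.07,-0.08,0.165,0,0,-0.42,0.074,-0.08,0.165,0,0,-0.56,0.074,-0.08,0.165,0,0,-0.7,0.074,-0.08,0.165,0,0,-0.84,0.074,-0.08,0.165,0,0,-0.98], hand=0.65)

```text
t: 28.1
eef_pos: [0.5517, -0.3386, 0.4518]
tcp_rot: [0.948, -0.317, 0.0, 0.0]
ft_force: [-0.3, -0.3, -0.1]
gripper_width: 0.0554
```

Request:
send_rows(commands=[0,0,0,0,0,-0.14,0,0,0,0,0,-0.28,0,0,0,0,0,-0.42,0,0,0,0,0,-0.51,0,0,0,0,0,-0.51,0,0,0,0,0,-0.51])

```text
t: 28.7
eef_pos: [0.5517, -0.3384, 0.4518]
tcp_rot: [0.84, -0.543, 0.0, 0.0]
ft_force: [0.3, -0.4, 0.8]
gripper_width: 0.0552
```

```bash
cat > meas.py <<'E'
from g import *
import sys
s=ctrl.get_state(); print(s["eef_pos"].round(4),s["ft_force"].round(1))
P,p,d=shot("wrist",sys.argv[1]); knobs(P,cloud(P,d),d,p)
u,v=proj(P,[.6466,-.4226,.018])[0].astype(int); s=spotring(P,p,(max(u-90,0),max(v-90,0),u+90,v+90))
c=p[max(v-75,0):v+75,u-80:u+80]; cv2.imwrite(f"pics/{sys.argv[1]}c.png",cv2.resize(c,None,fx=4,fy=4,interpolation=cv2.INTER_CUBIC))
# ring centre: dark thin pixels fitted near the expected centre
g=cv2.cvtColor(p,cv2.COLOR_BGR2GRAY); gray=np.ptp(p.astype(int),axis=2)<40
m=((g<115)&gray).astype(np.uint8)
m[:v-25]=0;m[v+25:]=0;m[:,:u-25]=0;m[:,u+25:]=0
cs,_=cv2.findContours(m,cv2.RETR_CCOMP,cv2.CHAIN_APPROX_NONE)
for k in cs:
    a=cv2.contourArea(k)
    if a>80: e=cv2.minEnclosingCircle(k); q=cv2.moments(k); print("ring cand",a,(q["m10"]/a,q["m01"]/a),e)
ring=np.array([.64659,-.42258]); gx=np.array([.943,-.3323]); gy=np.array([.3323,.943]); X=ray(P,s,.018)[0,:2]; D=ring-X
print("expected ring",u,v,"spot",X.round(4),"remaining gx,gy mm",(D@gx*1e3).round(1),(D@gy*1e3).round(1))
E
python3 meas.py w12
```

```text
[ 0.5517 -0.3384  0.4518] [ 0.3 -0.4  0.8]
knob [167. 231.] 1025 0.4774 -0.2589 R 16.7 z 0.1385
knob [245. 294.] 874 0.4456 -0.3486 R 16.7 z 0.1384
spot px [391.6 109.6] 52
ring cand 315.5 (379.00739566825143, 124.28790279978868) ((379.25, 124.5), 10.854247093200684)
ring cand 276.0 (379.03442028985506, 124.41847826086956) ((379.5, 124.5), 10.12432861328125)
expected ring 379 124 spot [ 0.667  -0.4274] remaining gx,gy mm -20.9 -2.2
```

View pics/w12c.png

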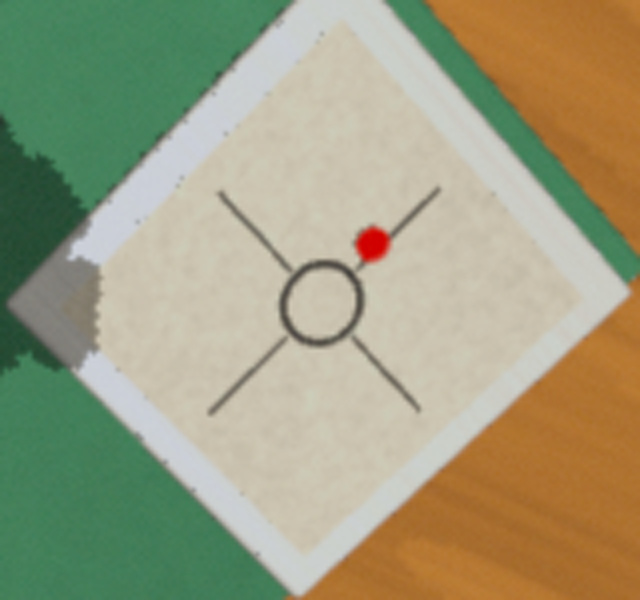

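The spot at (372,244) in the crop now sits on the ring's far line, so A is set, and only the -x correction with B is left.

Request:
send_rows(commands=[-0.035,-0.003,0,0,0,0,-0.07,-0.006,0,0,0,0,-0.1066,-0.0094,-0.01,0,0,0,-0.1066,-0.0094,-0.04,0,0,0,-0.1066,-0.0094,-0.08,0,0,0,-0.1066,-0.0094,-0.11,0,0,0,-0.1066,-0.0094,-0.14,0,0,0,-0.1066,-0.0094,-0.16,0,0,0,-0.1066,-0.0094,-0.164,0,0,0,-0.1066,-0.0094,-0.164,0,0,0])

```text
t: 29.75
eef_pos: [0.445, -0.348, 0.2877]
tcp_rot: [0.839, -0.543, -0.0, 0.0]
ft_force: [0.1, 0.1, -0.2]
gripper_width: 0.0555
```

Request:
send_rows(commands=[0,0,0,0,0,0,0,0,0,0,0,0,0,0,0,0,0,0,0,0,0,0,0,0], hand=0, newtons=30)

```text
t: 30.15
eef_pos: [0.4453, -0.348, 0.2891]
tcp_rot: [0.839, -0.544, 0.001, -0.0]
ft_force: [-1.3, 1.3, 6.7]
gripper_width: 0.0308
```

Request:
send_rows(commands=[0,0,0,0,0,-0.13,0,0,0,0,0,-0.27,0,0,0,0,0,-0.41,0,0,0,0,0,-0.55,0,0,0,0,0,-0.69,0,0,0,0,0,-0.83,0,0,0,0,0,-0.97,0,0,0,0,0,-1.11,0,0,0,0,0,-1.24,0,0,0,0,0,-1.35,0,0,0,0,0,-1.42,0,0,0,0,0,-1.42])

```text
t: 31.35
eef_pos: [0.4445, -0.3499, 0.2892]
tcp_rot: [-0.28, 0.96, -0.002, 0.0]
ft_force: [-5.5, -13.2, 2.7]
gripper_width: 0.0312
```

Request:
send_rows(commands=[0,0,0,0,0,0,0,0,0,0,0,0,0,0,0.02,0,0,0,0,0,0.05,0,0,0,0,0,0.09,0,0,0,0.03,0,0.12,0,0,0.14,0.06,0.003,0.15,0,0,0.28,0.09,0.006,0.164,0,0,0.42,0.1066,0.0094,0.164,0,0,0.56,0.1066,0.0094,0.164,0,0,0.7,0.1066,0.0094,0.164,0,0,0.84,0.1066,0.0094,0.164,0,0,0.98], hand=0.65)

```text
t: 32.55
eef_pos: [0.5518, -0.3381, 0.452]
tcp_rot: [-0.703, 0.712, -0.0, 0.0]
ft_force: [0.6, -0.9, -0.5]
gripper_width: 0.0558
```

Request:
send_rows(commands=[0,0,0,0,0,0.14,0,0,0,0,0,0.28,0,0,0,0,0,0.42,0,0,0,0,0,0.44,0,0,0,0,0,0.44])

```text
t: 33.05
eef_pos: [0.5515, -0.3384, 0.452]
tcp_rot: [0.838, -0.545, 0.0, -0.0]
ft_force: [-0.2, 0.0, -0.4]
gripper_width: 0.0554
```

```bash
python3 meas.py w13
```

```text
[ 0.5515 -0.3384  0.452 ] [-0.2  0.  -0.4]
knob [168. 231.] 1034 0.4776 -0.2586 R 16.6 z 0.1385
knob [246. 294.] 883 0.4452 -0.3486 R 16.6 z 0.1384
spot px [378.5 121.9] 49
ring cand 316.5 (378.8283307003686, 123.79673512374933) ((379.0, 124.0), 10.816754341125488)
ring cand 280.0 (378.93273809523805, 123.7595238095238) ((378.5, 123.5), 10.12432861328125)
expected ring 379 123 spot [ 0.6482 -0.4209] remaining gx,gy mm -1.0 -2.1
```

View pics/w13c.png

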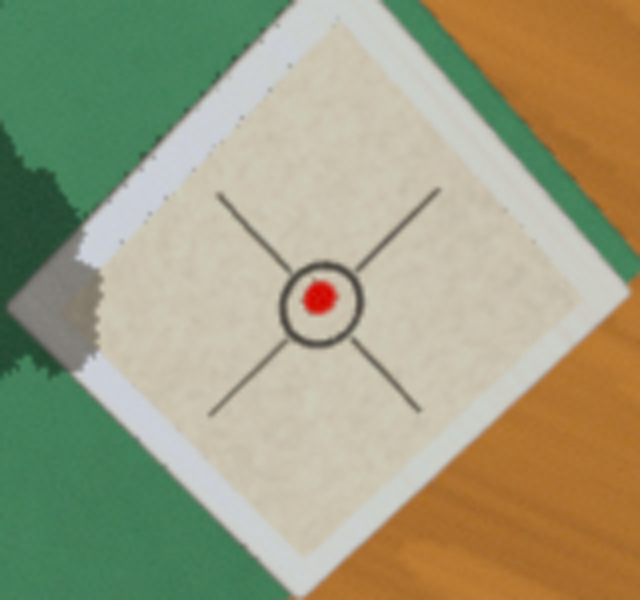

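The spot at (319,297) in the crop lies wholly inside the ring centred at (321,304), about 2.2 mm off with 5 mm allowed. One last look at the scene before I hand the job in.

Run:
```python
from h import *
_,a,_=shot("scene","s14"); cv2.imwrite("pics/c14.png",np.hstack([cv2.resize(cv2.imread("pics/scene0.png")[150:330,90:480],(400,185)),cv2.resize(a[150:330,90:480],(400,185))]))
```

```text
(no output)
```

View pics/c14.png

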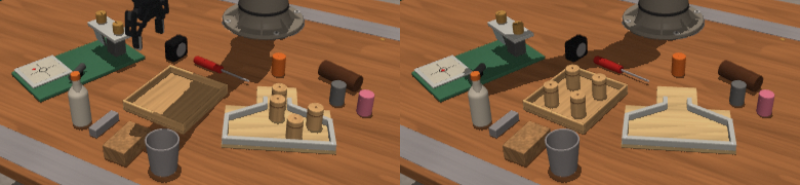

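The before and after crops show four blanks in the tray around (575,90), an empty feeder, and everything else where it was.

```bash
python3 -c "
from workcell import ctrl
print(ctrl.finish_job())"
```

```text
the job is handed in; nothing more can be done
None
```

The job is handed in, finished at about 33 s of the 210 s allowed.

- **Feeder:** I pushed the jammed blank straight back along the floor until it stood about 14 mm clear of the throat. I then put all four blanks present into the tray, where they are standing upright.
- **Laser:** I turned screw A by about +1.49 rad and screw B by about -1.42 rad. The last wrist picture shows the spot wholly inside the ring, about 2.2 mm off centre with 5 mm allowed.
- **Last checks:** The final scene picture shows the feeder empty and the other things where they were.
- **Disagreements:** One side-camera spot reading (about 55 mm off) was wrong, so I used the wrist camera instead. While I turned screw A, the wrist force reached about 38 N, because the grip was about 1.5 mm off the screw's axis. The wrist limit is 120 N.

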